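# Open the vacuum pump's bayonet filter lid and take out the used cartridge

### The job

The suction filter of the vacuum pump is due for a change. Turn the filter lid anticlockwise by its grip bar until its lugs stand in the slots, lift it off without forcing it and set it down flat on the bare bench, bar upwards; then take out the used filter cartridge and stand it upright in the shallow steel tray. Set both down, do not let them drop, and leave the brayer and the ink tin where they are.

Things in the scene. Friction and masses are not known exactly. Their poses are not given: they have to be found in the camera images.
- filter_rim (a point): Centre of the bowl's rim, on which the lid sits, 85 mm above the bench; same axes as pump, z up. Three hooks on the flange (radius 60 to 79 mm, to 17 mm above the rim) hold the lid's lugs down. Between them three slots, each 42 degrees wide, centred on this frame's +x and at 120 and 240 degrees from it.
- pump: Vacuum pump on a foot plate, fixed. Origin on the bench under the axis of its upright filter: a round cast bowl, 116 mm across, with a flange 160 mm across. From 105 to 385 mm along this frame's +x stand pump head and motor, 180 mm wide at the foot plate, up to 165 mm high, 185 mm at the motor's terminal box.
- lid_grip (a point): Middle of the lid's grip bar: 88 mm long (x), 18 mm thick (y), 34 mm above the crown; this point is 18 mm above the crown, 94 mm above the lid's lower edge. At the start x lies 54 to 77 degrees clockwise, from above, of filter_rim's x. Turned anticlockwise until both agree (within 9 degrees) the lid is free; 10 degrees past that is a stop. It turns with light friction.
- lid: Loose plastic bell, 110 mm across, open below, 0.2 to 0.35 kg, over the cartridge. Origin: centre of its lower edge, which rests on the rim. Three lugs at that edge, 24 mm wide, to 70 mm radius, on its +x and at 120 and 240 degrees, each under an upright rib on the wall. Same axes as lid_grip. Lift it 70 mm or more straight up to clear the cartridge.
- cartridge_mid (a point): Centre (half-way up) of the pleated filter cartridge, an upright cylinder 60 mm across and 105 mm tall, 0.1 to 0.2 kg, z along its axis. It stands loose in a shallow seat 40 mm below the rim; its upper 65 mm stand above the rim once the lid is off. Lift it 40 mm or more to clear the bowl.
- cartridge: The cartridge just described. Origin at the centre of its underside.
- tray: Shallow open tray of sheet steel, fixed to the bench: 210 mm (x) by 180 mm (y), walls 3 mm, rim 38 mm above the bench, inner floor 11 mm above the bench. Origin on the bench under its centre.
- brayer: Ink roller lying on the bench, 180 mm long along its x (roller of 44 mm diameter and 85 mm length at the +x end, wooden handle towards -x), 105 mm wide. Origin on the bench. Leave alone.
- ink_tin: Closed round tin, 96 mm across, 62 mm high, standing on the bench. Origin at the centre of its underside. Leave alone.
Not all that is in view belongs to the job. There is more than one size of the lid; the job needs the largest.

How it is judged:
By the outcome, as a careful person would: the job done as asked, in the order asked, and still so for the second after the job is handed in, with the robot touching nothing.
It also fails if it takes over 64 s, if anything falls off the work surface, if the arm or the gripper's body presses on something with over 40 N, if the wrist force passes 120 N, or if a joint passes its speed limit or range.

### The arm

A 6-joint arm with a two-finger parallel gripper is mounted at the origin on the work surface. World frame = base frame: x ahead of the robot, y to its left, z up, the work surface at z = 0. Lengths are in m, angles in rad, forces in N, time in s.
With the tool pointing down it reaches from about 0.375 to 0.975 m from the base axis. Payload 3.8 kg.
Tool frame: the origin (TCP) lies midway between the tips of the shut fingers; the grasp point (between the pads) lies 19 mm behind it; z points along the fingers, y is the direction in which the jaws open and shut (so a half turn about z gives the same grasp; the last joint's range is limited). The gripper opens to 85 mm and grips with 20 to 120 N. Pads are 22 mm wide; open, the fingers measure 114 mm over their backs; the gripper's body (76 mm by 85 mm) begins 54 mm behind the grasp point. The pads swing forward as they close: fully open they stand 13 mm farther back than shut.
Start: joints at [-1.192, 0.264, 1.604, -0, 1.274, -0.037], TCP at [0.273, -0.617, 0.231] pointing down, gripper open.
Joint ranges: [-2.63, 2.63], [-0.94, 2.18], [0.31, 2.57], [-1.31, 4.45], [0, 2.66], [-2.55, 2.55]. Speed limits (rad/s): [2.57, 2.57, 3.14, 3.14, 3.14, 3.14].

### API

Orientations are given as a rotation vector (axis times angle).
In Python, from workcell import bot gives the robot as it stands.
- The arm moves only by the shell command python3 -m inch 'ROWS' [FORCE]. ROWS is JSON, a list of rows, each an object of numbers: "dx", "dy", "dz": the shift along the tool's x, y, z in m; "ax", "ay", "az": the turn, a rotation vector about the tool's x, y, z in degrees; "fingers": the opening, from -1 (shut) to 1 (fully open). A call has 1 to 20 rows; each row is the pose to reach, as a shift and turn from the pose measured when the call began, along the tool's axes at that moment; what a row does not reach only later rows make up. A row lasts 1/8 s, in which the tool goes at most 62.5 mm and 10.7 degrees, less where a joint would pass 70% of its speed; a pose out of reach is approached as far as the arm can. A call with a gripper value outside its range is refused whole. The fingers move at their own pace and stop on an object; FORCE is the grip in N (left out, the last holds). Time passes only in rows, so rows that repeat a pose let the fingers close. It gives the time, the measured TCP pose, the force and the opening at its end, in the units of the state.
- bot.read_state(): the state, without advancing time (a new reading comes with each control period).
- bot.read_camera(name): name is "scene" or "top" or "wrist"; returns (picture, depth): 384x512x3 uint8, blue, green, red; 384x512 float32, m along the optical axis (not along the pixel's ray), 0 where there is no reading.
- bot.get_calibration(name): a dict with "intrinsics" (3x3 intrinsics, pixels), "view" (4x4, takes a point from world to camera coordinates). Camera axes: x right, y down, z forward; pixel columns grow to the right and rows downward; lengths in m; the calibration is good to about 2 mm. The wrist camera is an equidistant fisheye: a pixel r from the principal point sees the ray r / f radians off the axis. A picture is of the moment at which its call begins: read the wrist's pose just before it. get_calibration takes no time and is no camera call; for the wrist camera it gives the pose at the moment of the call.
- bot.finish_job(): hands the job in, once; it reports no verdict.
Trained networks look in the newest picture that a camera, given by its name, has taken for a name from the list of things; names that differ only in an ending like _2 or _b are one class to them, and where a whole thing is asked for, a point or a joint stands for the part that bears it (a point fixed in the world has none). Each returns a list of dicts, best first, with "p" (0 to 1); they miss things now and then, are a little off and sometimes report something else, mostly with a low value. They report only what shows in the picture. A call takes as long as a camera call. They do not tell look-alikes from the thing itself.
- bot.masks_of(camera, thing): "region" (384x512 bool, what is visible of it) and "box" ([left, top, right, bottom] in pixels, round what is visible of it).
The state is a dict: "time": time; "q": joint angles; "joint_vel": joint speeds; "joint_torque": joint torques, N m; "tool_pos": TCP position; "tcp_rot": TCP orientation; "wrist_force": force on the tool from outside, world axes, zero at the start; "torque": the same for the moment, N m; "width": opening from 0.0 (shut) to 1.0 (fully open).
Only numpy, scipy, OpenCV 4.12 (cv2) and the standard library are available. Lean on these libraries where they do the work, as an engineer would, in place of code of your own. Each camera call takes 0.05 s, during which the arm holds its last target. There are 200 camera calls.

## Working session

There is one attempt and no reset: what is moved stays moved. The work goes in short steps, Python scripts to look and compute and a shell command to move; the robot and the scene stay as the last step left them, time stands still between calls to the robot, and variables do not carry over. Pictures are saved under pics/ and viewed, about 8 in all and at most 12, crops included, and the job is handed in when it is done.

```bash
ls; mkdir -p pics; python3 - <<'E'
from workcell import bot
import cv2,numpy as np
print(bot.read_state())
for n in("scene","top"):
    im,d=bot.read_camera(n); cv2.imwrite(f"pics/{n}0.png",im); np.save(f"{n}0.npy",d)
    c=bot.get_calibration(n); print(n,c)
    for t in("lid","lid_grip","pump","tray","cartridge","brayer","ink_tin"):
        for m in bot.masks_of(n,t): print(n,t,round(m["p"],2),m["box"],m["region"].sum())
E
```

```text
pics
{'time': 0.0, 'q': array([-1.19188161e+00,  2.64750489e-01,  1.60540166e+00,  2.95056228e-06,
        1.27368489e+00, -3.69002717e-02]), 'joint_vel': array([ 1.62906607e-04,  1.76529953e-03, -4.86959113e-06,  1.81531831e-04,
        1.80641341e-03, -3.05458785e-04]), 'joint_torque': array([ 1.14074286e-03, -5.15108871e+01, -3.67315793e+01,  2.53407006e-04,
        1.28214707e-02, -2.31199192e-05]), 'tool_pos': array([ 0.27238172, -0.61679412,  0.22994888]), 'tcp_rot': array([-3.07177412e+00, -6.48007330e-01,  5.95161029e-04]), 'wrist_force': array([ 0.74048041,  0.00526829, -0.68062214]), 'torque': array([-0.00078686,  0.0187119 , -0.01361329]), 'width': 1.001409873639172}
scene {'intrinsics': array([[449.70415864,   0.        , 256.09475099],
       [  0.        , 449.70415864, 197.27289158],
       [  0.        ,   0.        ,   1.        ]]), 'view': array([[-6.57484409e-01,  7.53467863e-01, -6.56044329e-04,
         3.67190255e-01],
       [ 4.75102682e-01,  4.13903763e-01, -7.76505709e-01,
        -1.36649832e-01],
       [-5.84800558e-01, -5.10852086e-01, -6.30109874e-01,

[... 935 characters left out ...]
20812156, -0.00668227, -0.97808014,  1.06522739],
       [ 0.        ,  0.        ,  0.        ,  1.        ]])}
top lid 0.93 [280.8, 250.7, 317.8, 278.9] 759
top lid 0.92 [330.4, 164.3, 381.3, 216.9] 2126
top lid 0.67 [361.1, 247.8, 396.5, 284.3] 880
top lid_grip 0.97 [279.3, 246.9, 318.6, 281.4] 830
top lid_grip 0.96 [329.8, 159.7, 380.7, 217.7] 2094
top lid_grip 0.63 [360.2, 247.7, 399.3, 285.3] 929
top lid_grip 0.49 [93.3, 161.0, 185.1, 263.0] 6662
top pump 0.79 [290.7, 36.0, 394.3, 234.2] 11126
top tray 0.75 [91.7, 166.9, 184.8, 265.6] 6634
top tray 0.47 [290.8, 35.7, 395.8, 237.4] 11179
top brayer 0.95 [118.0, 119.1, 185.8, 157.3] 1098
top ink_tin 0.78 [227.8, 128.5, 261.0, 170.8] 1142
```

```bash
python3 - <<'E'
import cv2,numpy as np
a=cv2.imread("pics/top0.png");b=cv2.imread("pics/scene0.png")
cv2.imwrite("pics/top0b.png",cv2.resize(a,(800,600),interpolation=cv2.INTER_CUBIC))
cv2.imwrite("pics/scene0b.png",cv2.resize(b,(800,600),interpolation=cv2.INTER_CUBIC))
E
```

```text
(no output)
```

View pics/top0b.png

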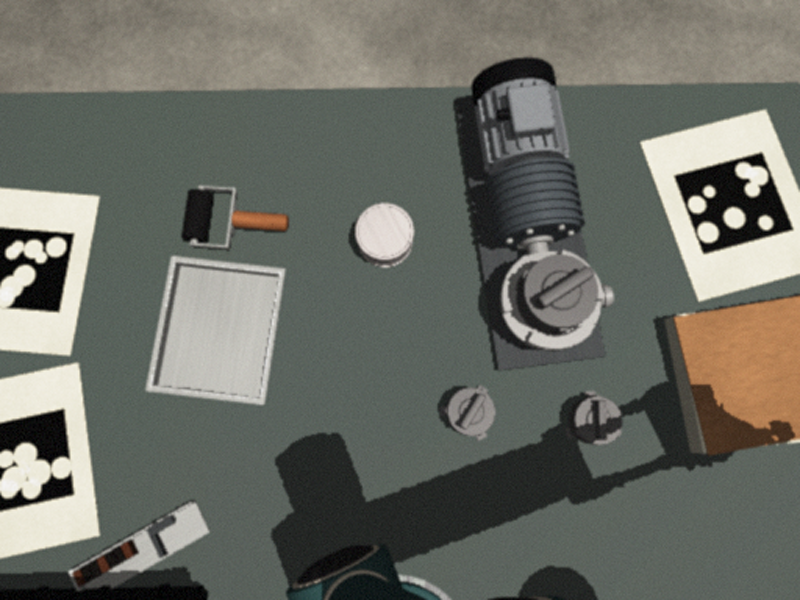

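View pics/scene0b.png

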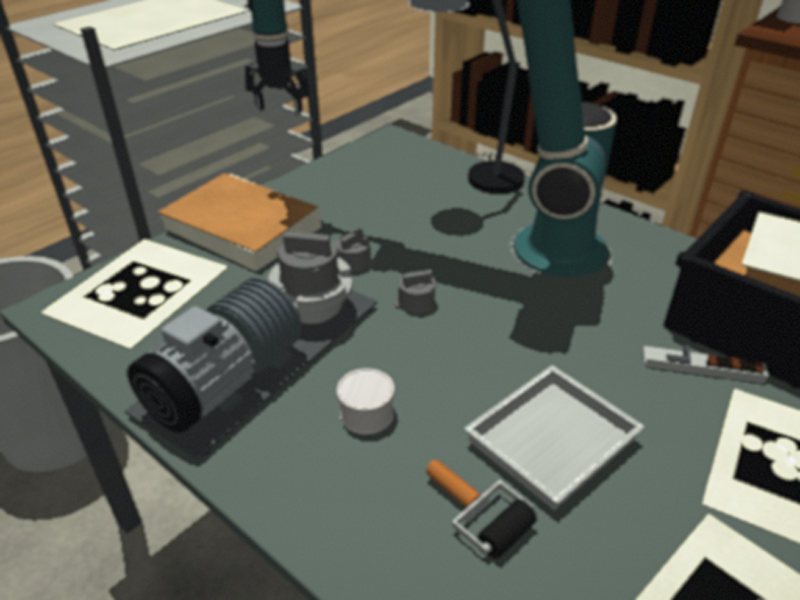

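Seen in the top view (512-px scale): the candidates for the lid are (356,190) on the pump bowl, largest, and the loose smaller ones at (300,265) and (380,266). By description I choose the one on the bowl. Tray is at (138,215), the tin at (245,150) and the brayer at (152,138); bare bench lies around (245,210).

```bash
cat > h.py <<'E'
from workcell import bot
import numpy as np, cv2
from scipy.spatial.transform import Rotation as R
def cloud(n,d):
    c=bot.get_calibration(n);K=c["intrinsics"];v,u=np.mgrid[0:384,0:512]
    P=np.stack([(u-K[0,2])/K[0,0]*d,(v-K[1,2])/K[1,1]*d,d],-1)
    V=c["view"];W=(P-V[:3,3])@V[:3,:3]; W[d<=0]=np.nan
    return W
def rect(p): 
    (c,s,a)=cv2.minAreaRect((p[:,:2]*1000).astype(np.float32)); return np.round(c,1),np.round(s,1),round(a,1)
def circ(p):
    A=np.c_[2*p[:,:2],np.ones(len(p))];s=np.linalg.lstsq(A,(p[:,:2]**2).sum(1),rcond=None)[0]
    return s[:2],np.sqrt(s[2]+s[0]**2+s[1]**2)
def tool():
    s=bot.read_state();r=R.from_rotvec(s["tcp_rot"]).as_matrix()
    print("t",round(s["time"],2),"pos",s["tool_pos"].round(4),"xax",r[:,0].round(3),"yaw_x",np.degrees(np.arctan2(r[1,0],r[0,0])).round(1),"z",r[:,2].round(3),"q",s["q"].round(2),"F",s["wrist_force"].round(1),"w",round(s["width"],3))
    return s["tool_pos"],r
def delta(p):
    x,r=tool(); print("rows d(mm)",(r.T@(np.array(p)-x)*1000).round(1))
E
python3 - <<'E'
from h import *
d=np.load("top0.npy");W=cloud("top",d)
ds=np.load("scene0.npy");S=cloud("scene",ds)
for name,C in(("top",W),("scene",S)):
    P=C.reshape(-1,3);P=P[~np.isnan(P).any(1)]
    # lid window: rough centre from top px (356,185)
    if name=="top": c0=np.nanmedian(W[170:210,340:372].reshape(-1,3),0)
    print(name,"c0",c0.round(3),"bench z",np.median(P[(abs(P[:,2])<.02)&(P[:,0]>.4)&(P[:,0]<.8)][:,2]).round(4))
    n=np.linalg.norm(P[:,:2]-c0[:2],axis=1)
    Q=P[n<.11]; h=np.histogram(Q[:,2],bins=np.arange(0,.21,.005)); print(dict(zip((h[1][:-1]*1000).round().astype(int).tolist(),h[0].tolist())))
    B=Q[Q[:,2]>.183]; print("bar n",len(B),"z",np.median(B[:,2]).round(4),rect(B))
    m=B[:,:2].mean(0);u,s,v=np.linalg.svd(B[:,:2]-m);print("bar mean",m.round(4),"dir",v[0].round(3),np.degrees(np.arctan2(v[0,1],v[0,0])).round(1))
    pl=P[(P[:,2]>.006)&(P[:,2]<.03)&(abs(P[:,1]-c0[1])<.2)&(P[:,0]>c0[0]-.12)]
    print("plate z",np.median(pl[:,2]).round(4),len(pl))
    for t in("pump","tray","ink_tin","brayer"):
        m=bot.masks_of(name,t)[0]["region"]
        p=C[m];p=p[~np.isnan(p).any(1)]
        print(t,"zmax",np.percentile(p[:,2],98).round(3),rect(p),p.mean(0).round(3))
        if t=="pump":
            q=p[(p[:,2]>.12)&(p[:,0]>c0[0]+.1)];print(" motor",rect(q)); q=p[(p[:,2]>.002)&(p[:,2]<.03)];print(" plate",np.median(q[:,2]),rect(q))
            q=p[(p[:,2]>.075)&(p[:,2]<.095)&(np.linalg.norm(p[:,:2]-c0[:2],axis=1)<.1)];print(" flange",len(q),rect(q))
E
```

```text
top c0 [ 0.524 -0.241  0.162] bench z 0.0004
{0: 375, 5: 14, 10: 170, 15: 1116, 20: 190, 25: 3, 30: 0, 35: 1, 40: 1, 45: 1, 50: 6, 55: 8, 60: 24, 65: 53, 70: 53, 75: 31, 80: 276, 85: 248, 90: 56, 95: 202, 100: 499, 105: 45, 110: 22, 115: 16, 120: 22, 125: 28, 130: 22, 135: 19, 140: 30, 145: 26, 150: 34, 155: 416, 160: 896, 165: 117, 170: 6, 175: 10, 180: 8, 185: 12, 190: 191, 195: 112, 200: 0}
bar n 318 z 0.1944 (array([ 536. , -250.4]), array([18.1, 87.1]), 31.8)
bar mean [ 0.5352 -0.2495] dir [-0.524  0.852] 121.6
plate z 0.0177 3212
pump zmax 0.181 (array([ 898.8, -226. ]), array([917.4, 218. ]), 6.9) [ 0.689 -0.214  0.097]
 motor (array([ 774.8, -221.5]), array([285.4, 131.5]), 7.3)
 plate 0.017708316943305637 (array([ 692.9, -250.4]), array([502.8, 216.9]), 6.9)
 flange 546 (array([ 529.5, -243.9]), array([155.4, 140.6]), 38.0)
tray zmax 0.04 (array([510.9, 293.8]), array([209.3, 234.3]), 82.4) [0.506 0.292 0.016]
ink_tin zmax 0.064 (array([658.8,   9.5]), array([92.8, 93.2]), 89.8) [0.656 0.01  0.057]
brayer zmax 0.045 (array([698.4, 261.8]), array([173.7, 106.9]), 85.5) [0.698
[... 427 characters left out ...]
26 (array([ 538.6, -248.6]), array([25. , 87.6]), 34.8)
bar mean [ 0.5401 -0.2461] dir [-0.518  0.855] 121.2
plate z 0.0173 2915
pump zmax 0.18 (array([ 660.5, -288.9]), array([555.5, 290.9]), 6.5) [ 0.764 -0.185  0.089]
 motor (array([ 780.3, -220.5]), array([282.9, 128.2]), 5.9)
 plate 0.017352583606111735 (array([ 660. , -217.3]), array([554.8, 194.1]), 1.1)
 flange 282 (array([ 542., -217.]), array([103.9, 136.3]), 61.3)
tray zmax 0.039 (array([486.8, 277.7]), array([217.6, 263.3]), 82.6) [0.502 0.285 0.017]
ink_tin zmax 0.063 (array([659. ,  13.5]), array([102.1,  99.5]), 48.7) [0.67  0.022 0.045]
brayer zmax 0.044 (array([691.9, 267.5]), array([174.6, 120.9]), 86.3) [0.705 0.296 0.031]
```

```bash
python3 -m inch '[{"dx":0.389,"dy":-0.2295,"dz":-0.07,"az":82.3,"fingers":1},{"dx":0.389,"dy":-0.2295,"dz":-0.07,"az":82.3,"fingers":1},{"dx":0.389,"dy":-0.2295,"dz":-0.07,"az":82.3,"fingers":1},{"dx":0.389,"dy":-0.2295,"dz":-0.07,"az":82.3,"fingers":1},{"dx":0.389,"dy":-0.2295,"dz":-0.07,"az":82.3,"fingers":1},{"dx":0.389,"dy":-0.2295,"dz":-0.07,"az":82.3,"fingers":1},{"dx":0.389,"dy":-0.2295,"dz":-0.07,"az":82.3,"fingers":1},{"dx":0.389,"dy":-0.2295,"dz":-0.07,"az":82.3,"fingers":1},{"dx":0.389,"dy":-0.2295,"dz":-0.07,"az":82.3,"fingers":1},{"dx":0.389,"dy":-0.2295,"dz":-0.07,"az":82.3,"fingers":1},{"dx":0.389,"dy":-0.2295,"dz":-0.07,"az":82.3,"fingers":1},{"dx":0.389,"dy":-0.2295,"dz":-0.07,"az":82.3,"fingers":1}]'
python3 - <<'E'
from h import *
delta([.536,-.250,.167])
im,d=bot.read_camera("wrist");c=bot.get_calibration("wrist")
cv2.imwrite("pics/w1.png",cv2.resize(im,(800,600)))
V=c["view"];K=c["intrinsics"];f=K[0,0]
v,u=np.mgrid[0:384,0:512];x=(u-K[0,2])/f;y=(v-K[1,2])/f;r=np.hypot(x,y)+1e-9
P=np.stack([np.tan(r)*x/r*d,np.tan(r)*y/r*d,d],-1);W=(P-V[:3,3])@V[:3,:3];W[(d<=0)|(r>1.4)]=np.nan
p=W.reshape(-1,3);p=p[~np.isnan(p).any(1)];n=np.linalg.norm(p[:,:2]-[.536,-.25],axis=1)
B=p[(n<.06)&(p[:,2]>.187)&(p[:,2]<.205)];print(len(B),np.median(B[:,2]),rect(B))
C=p[(n<.06)&(p[:,2]>.155)&(p[:,2]<.167)];print(len(C),np.median(C[:,2]),rect(C))
Fl=p[(n<.085)&(p[:,2]>.075)&(p[:,2]<.107)];print(len(Fl),rect(Fl))
E
```

```text
t 1.2 pos [ 0.2726 -0.6175  0.2313] xax [0.915 0.404 0.   ] yaw_x 23.8 z [ 0.  0. -1.] q [-1.19  0.26  1.6   0.    1.27 -0.04] F [ 0.1 -0.1  0.7] w 1.001
rows d(mm) [ 389.3 -229.8   64.3]
0 nan (array([0., 0.]), array([0., 0.]), 0.0)
0 nan (array([0., 0.]), array([0., 0.]), 0.0)
0 (array([0., 0.]), array([0., 0.]), 0.0)invalid input at $[0]: expected keys dx, dy, dz, ax, ay, az, fingers
  return _methods._mean(a, axis=axis, dtype=dtype,
  ret = ret.dtype.type(ret / rcount)
```

View pics/w1.png

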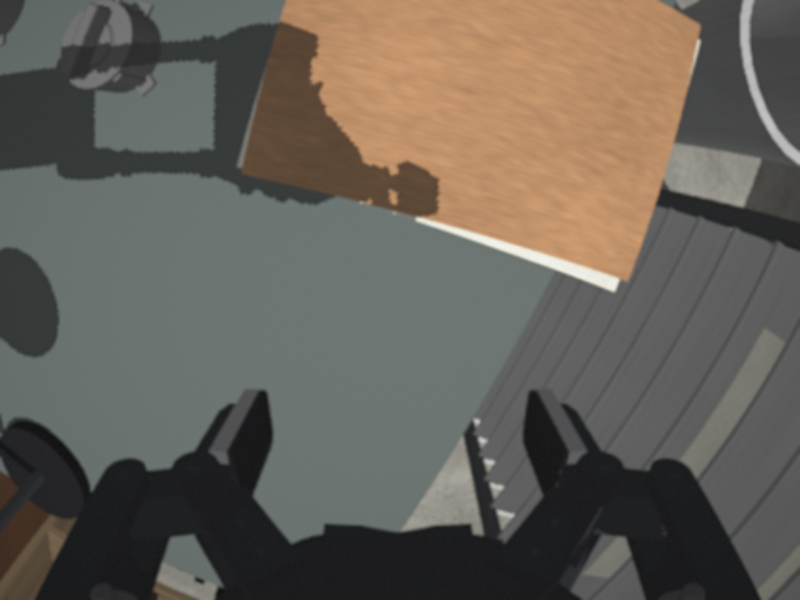

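The move was refused because all keys are required, so the picture only shows the starting view (book at (490,110), one small lid at (105,45)). I'll retry with full rows.

```bash
python3 -m inch '[{"dx":0.389,"dy":-0.23,"dz":-0.07,"ax":0,"ay":0,"az":82.3,"fingers":1},{"dx":0.389,"dy":-0.23,"dz":-0.07,"ax":0,"ay":0,"az":82.3,"fingers":1},{"dx":0.389,"dy":-0.23,"dz":-0.07,"ax":0,"ay":0,"az":82.3,"fingers":1},{"dx":0.389,"dy":-0.23,"dz":-0.07,"ax":0,"ay":0,"az":82.3,"fingers":1},{"dx":0.389,"dy":-0.23,"dz":-0.07,"ax":0,"ay":0,"az":82.3,"fingers":1},{"dx":0.389,"dy":-0.23,"dz":-0.07,"ax":0,"ay":0,"az":82.3,"fingers":1},{"dx":0.389,"dy":-0.23,"dz":-0.07,"ax":0,"ay":0,"az":82.3,"fingers":1},{"dx":0.389,"dy":-0.23,"dz":-0.07,"ax":0,"ay":0,"az":82.3,"fingers":1},{"dx":0.389,"dy":-0.23,"dz":-0.07,"ax":0,"ay":0,"az":82.3,"fingers":1},{"dx":0.389,"dy":-0.23,"dz":-0.07,"ax":0,"ay":0,"az":82.3,"fingers":1},{"dx":0.389,"dy":-0.23,"dz":-0.07,"ax":0,"ay":0,"az":82.3,"fingers":1},{"dx":0.389,"dy":-0.23,"dz":-0.07,"ax":0,"ay":0,"az":82.3,"fingers":1}]'
cat >> h.py <<'E'
def wrist(name=None):
    c=bot.get_calibration("wrist");im,d=bot.read_camera("wrist")
    if name: cv2.imwrite(f"pics/{name}.png",cv2.resize(im,(800,600)))
    V=c["view"];K=c["intrinsics"];f=K[0,0]
    v,u=np.mgrid[0:384,0:512];x=(u-K[0,2])/f;y=(v-K[1,2])/f;r=np.hypot(x,y)+1e-9
    P=np.stack([np.tan(r)*x/r*d,np.tan(r)*y/r*d,d],-1);W=(P-V[:3,3])@V[:3,:3];W[(d<=0)|(r>1.4)]=np.nan
    p=W.reshape(-1,3);return p[~np.isnan(p).any(1)]
E
python3 - <<'E'
from h import *
delta([.536,-.250,.167])
p=wrist("w2");n=np.linalg.norm(p[:,:2]-[.536,-.25],axis=1)
for a,b,r in((.187,.205,.06),(.155,.167,.06),(.075,.092,.085),(.094,.107,.085)):
    B=p[(n<r)&(p[:,2]>a)&(p[:,2]<b)];
    if len(B): print(len(B),np.median(B[:,2]),rect(B))
E
```

```text
time: 2.75
tool_pos: [0.5349, -0.2509, 0.301]
tcp_rot: [2.74, -1.536, -0.001]
wrist_force: [0.2, -0.2, -0.4]
width: 1.001
t 2.75 pos [ 0.5349 -0.2509  0.301 ] xax [ 0.522 -0.853 -0.   ] yaw_x -58.5 z [-0.001  0.    -1.   ] q [-0.48  0.07  1.7  -0.    1.37  2.11] F [ 0.2 -0.2 -0.4] w 1.001
rows d(mm) [ -0.2  -1.5 134. ]
1843 0.19443463863342825 (array([ 537.5, -251.3]), array([18.1, 87.1]), 31.7)
7224 0.16097872562684942 (array([ 539., -253.]), array([109.5, 110.5]), 30.6)
1666 0.08473719990202287 (array([ 563.1, -286.8]), array([156.4,  71.7]), 35.6)
2237 0.10122748163342384 (array([ 541.3, -257.5]), array([158.5, 142.1]), 31.1)
```

View pics/w2.png

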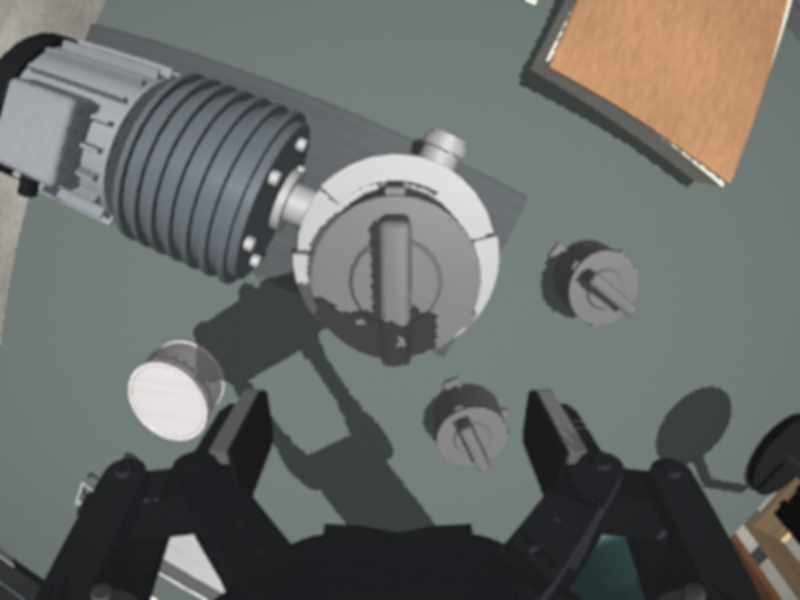

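The close view confirms the choice: the big lid is on the bowl at (395,280), with its rib/lug towards (395,190). The two small look-alikes at (600,285) and (470,430) stand loose on the bench. Next I descend and grip.

```bash
python3 -m inch '[{"dx":0.001,"dy":-0.0018,"dz":0.05,"ax":0,"ay":0,"az":0,"fingers":1},{"dx":0.001,"dy":-0.0018,"dz":0.09,"ax":0,"ay":0,"az":0,"fingers":1},{"dx":0.001,"dy":-0.0018,"dz":0.12,"ax":0,"ay":0,"az":0,"fingers":1},{"dx":0.001,"dy":-0.0018,"dz":0.135,"ax":0,"ay":0,"az":0,"fingers":1},{"dx":0.001,"dy":-0.0018,"dz":0.135,"ax":0,"ay":0,"az":0,"fingers":1},{"dx":0.001,"dy":-0.0018,"dz":0.135,"ax":0,"ay":0,"az":0,"fingers":-1},{"dx":0.001,"dy":-0.0018,"dz":0.135,"ax":0,"ay":0,"az":0,"fingers":-1},{"dx":0.001,"dy":-0.0018,"dz":0.135,"ax":0,"ay":0,"az":0,"fingers":-1},{"dx":0.001,"dy":-0.0018,"dz":0.135,"ax":0,"ay":0,"az":0,"fingers":-1},{"dx":0.001,"dy":-0.0018,"dz":0.135,"ax":0,"ay":0,"az":0,"fingers":-1},{"dx":0.001,"dy":-0.0018,"dz":0.135,"ax":0,"ay":0,"az":0,"fingers":-1},{"dx":0.001,"dy":-0.0018,"dz":0.135,"ax":0,"ay":0,"az":0,"fingers":-1},{"dx":0.001,"dy":-0.0018,"dz":0.135,"ax":0,"ay":0,"az":0,"fingers":-1},{"dx":0.001,"dy":-0.0018,"dz":0.135,"ax":0,"ay":0,"az":0,"fingers":-1}]' 40
python3 -c "
from h import *
tool();print(bot.read_state()['torque'])"
```

```text
time: 4.55
tool_pos: [0.5373, -0.2509, 0.1668]
tcp_rot: [2.74, -1.536, 0.001]
wrist_force: [-1.6, -1.1, 5.1]
width: 0.198
t 4.55 pos [ 0.5373 -0.2509  0.1668] xax [ 0.522 -0.853  0.   ] yaw_x -58.5 z [ 0. -0. -1.] q [-0.48  0.16  1.85 -0.    1.13  2.11] F [-1.6 -1.1  5.1] w 0.198
[0.03422694 0.09121836 0.00434568]
```

```bash
python3 -m inch '[{"dx":0,"dy":0,"dz":0,"ax":0,"ay":0,"az":-7,"fingers":-1},{"dx":0,"dy":0,"dz":0,"ax":0,"ay":0,"az":-14,"fingers":-1},{"dx":0,"dy":0,"dz":0,"ax":0,"ay":0,"az":-21,"fingers":-1},{"dx":0,"dy":0,"dz":0,"ax":0,"ay":0,"az":-28,"fingers":-1},{"dx":0,"dy":0,"dz":0,"ax":0,"ay":0,"az":-35,"fingers":-1},{"dx":0,"dy":0,"dz":0,"ax":0,"ay":0,"az":-42,"fingers":-1},{"dx":0,"dy":0,"dz":0,"ax":0,"ay":0,"az":-49,"fingers":-1},{"dx":0,"dy":0,"dz":0,"ax":0,"ay":0,"az":-55,"fingers":-1},{"dx":0,"dy":0,"dz":0,"ax":0,"ay":0,"az":-60,"fingers":-1},{"dx":0,"dy":0,"dz":0,"ax":0,"ay":0,"az":-65.4,"fingers":-1},{"dx":0,"dy":0,"dz":0,"ax":0,"ay":0,"az":-65.4,"fingers":-1},{"dx":0,"dy":0,"dz":0,"ax":0,"ay":0,"az":-65.4,"fingers":-1}]'
python3 -c "
from h import *
tool();print(bot.read_state()['torque'])
p=wrist('w3')
W=cloud('top',bot.read_camera('top')[1]).reshape(-1,3)
for p in (p,W[~np.isnan(W).any(1)]):
    n=np.linalg.norm(p[:,:2]-[.537,-.251],axis=1)
    B=p[(n<.06)&(p[:,2]>.183)&(p[:,2]<.199)];print(len(B),rect(B) if len(B) else 0)
    B=p[(n<.085)&(p[:,2]>.094)&(p[:,2]<.107)];print(len(B),rect(B) if len(B) else 0)
"
```

```text
time: 6.05
tool_pos: [0.5375, -0.2507, 0.1667]
tcp_rot: [-3.136, -0.185, -0.001]
wrist_force: [1.4, 0.5, 2.9]
width: 0.205
t 6.05 pos [ 0.5375 -0.2507  0.1667] xax [0.993 0.118 0.001] yaw_x 6.8 z [ 0.001  0.    -1.   ] q [-0.48  0.16  1.85  0.    1.13  0.97] F [1.4 0.5 2.9] w 0.205
[ 0.43973392 -0.1450654  -0.02291861]
6701 (array([ 540.5, -252. ]), array([84.2, 42.9]), 23.3)
5726 (array([ 568. , -247.7]), array([ 86.1, 158.2]), 6.5)
11 (array([ 542.6, -249.3]), array([73.6,  5. ]), 18.2)
357 (array([ 530.8, -240.1]), array([145.4, 113.1]), 57.6)
```

View pics/w3.png

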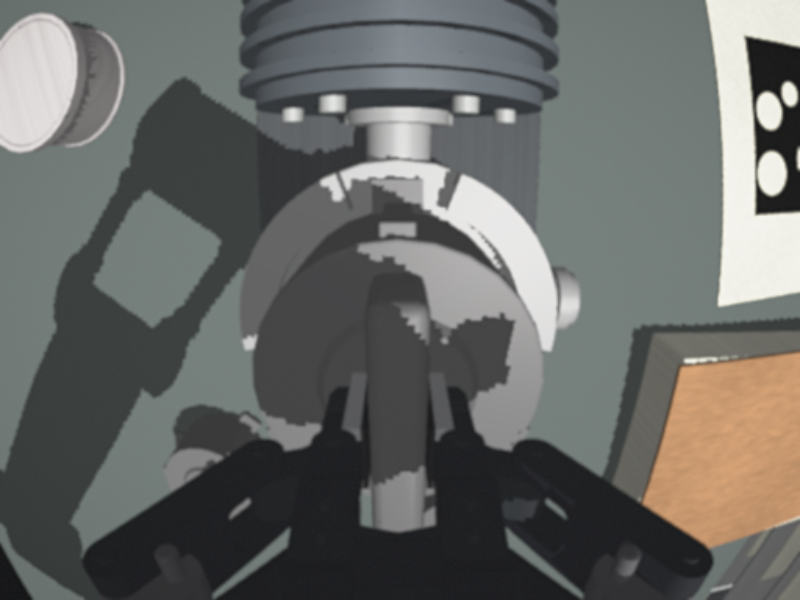

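The picture shows the lug at (398,190) centred in the slot between the hook ends at (345,190) and (455,185), and the bar held at (397,400). Next is a gentle lift with a force check.

```bash
python3 -m inch '[{"dx":0,"dy":0,"dz":-0.004,"ax":0,"ay":0,"az":0,"fingers":-1},{"dx":0,"dy":0,"dz":-0.008,"ax":0,"ay":0,"az":0,"fingers":-1},{"dx":0,"dy":0,"dz":-0.014,"ax":0,"ay":0,"az":0,"fingers":-1},{"dx":0,"dy":0,"dz":-0.02,"ax":0,"ay":0,"az":0,"fingers":-1},{"dx":0,"dy":0,"dz":-0.02,"ax":0,"ay":0,"az":0,"fingers":-1},{"dx":0,"dy":0,"dz":-0.02,"ax":0,"ay":0,"az":0,"fingers":-1}]'
python3 -c "
from h import *
tool();print(bot.read_state()['torque'])"
```

```text
time: 6.9
tool_pos: [0.5374, -0.2507, 0.1868]
tcp_rot: [3.136, 0.186, 0.001]
wrist_force: [0.4, -0.2, -2.5]
width: 0.202
t 6.9 pos [ 0.5374 -0.2507  0.1868] xax [0.993 0.118 0.001] yaw_x 6.8 z [ 0.001  0.    -1.   ] q [-0.48  0.14  1.83  0.    1.17  0.97] F [ 0.4 -0.2 -2.5] w 0.202
[-0.03050513  0.03840028 -0.01101851]
```

```bash
python3 -m inch '[{"dx":0,"dy":0,"dz":-0.02,"ax":0,"ay":0,"az":0,"fingers":-1},{"dx":0,"dy":0,"dz":-0.05,"ax":0,"ay":0,"az":0,"fingers":-1},{"dx":0,"dy":0,"dz":-0.08,"ax":0,"ay":0,"az":0,"fingers":-1},{"dx":0,"dy":0,"dz":-0.09,"ax":0,"ay":0,"az":0,"fingers":-1},{"dx":0,"dy":-0.02,"dz":-0.09,"ax":0,"ay":0,"az":0,"fingers":-1},{"dx":0,"dy":-0.06,"dz":-0.09,"ax":0,"ay":0,"az":0,"fingers":-1},{"dx":0,"dy":-0.1,"dz":-0.09,"ax":0,"ay":0,"az":0,"fingers":-1},{"dx":-0.002,"dy":-0.145,"dz":-0.09,"ax":0,"ay":0,"az":0,"fingers":-1},{"dx":-0.004,"dy":-0.19,"dz":-0.09,"ax":0,"ay":0,"az":0,"fingers":-1},{"dx":-0.004,"dy":-0.235,"dz":-0.08,"ax":0,"ay":0,"az":0,"fingers":-1},{"dx":-0.004,"dy":-0.27,"dz":-0.06,"ax":0,"ay":0,"az":0,"fingers":-1},{"dx":-0.004,"dy":-0.283,"dz":-0.03,"ax":0,"ay":0,"az":0,"fingers":-1},{"dx":-0.004,"dy":-0.283,"dz":0.01,"ax":0,"ay":0,"az":0,"fingers":-1},{"dx":-0.004,"dy":-0.283,"dz":0.05,"ax":0,"ay":0,"az":0,"fingers":-1},{"dx":-0.004,"dy":-0.283,"dz":0.075,"ax":0,"ay":0,"az":0,"fingers":-1},{"dx":-0.004,"dy":-0.283,"dz":0.092,"ax":0,"ay":0,"az":0,"fingers":-1},{"dx":-0.004,"dy":-0.283,"dz":0.096,"ax":0,"ay":0,"az":0,"fingers":-1},{"dx":-0.004,"dy":-0.283,"dz":0.096,"ax":0,"ay":0,"az":0,"fingers":-1}]'
python3 -c "
from h import *
tool()
im,d=bot.read_camera('scene');cv2.imwrite('pics/s2.png',cv2.resize(im,(800,600)))
p=cloud('top',bot.read_camera('top')[1]).reshape(-1,3)
n=np.linalg.norm(p[:,:2]-[.537,-.251],axis=1)
B=p[(n<.06)&(p[:,2]>.14)&(p[:,2]<.16)];print(len(B),np.median(B[:,2]),rect(B))
"
```

```text
time: 9.15
tool_pos: [0.5003, 0.03, 0.0911]
tcp_rot: [-3.136, -0.186, -0.002]
wrist_force: [0.6, -0.8, -1.8]
width: 0.205
t 9.15 pos [0.5003 0.03   0.0911] xax [0.993 0.118 0.001] yaw_x 6.8 z [ 0.001  0.    -1.   ] q [0.01 0.07 2.11 0.   0.96 1.46] F [ 0.6 -0.8 -1.8] w 0.205
522 0.14953370326248971 (array([ 537.1, -250.7]), array([58.3, 58.8]), 73.1)
```

View pics/s2.png

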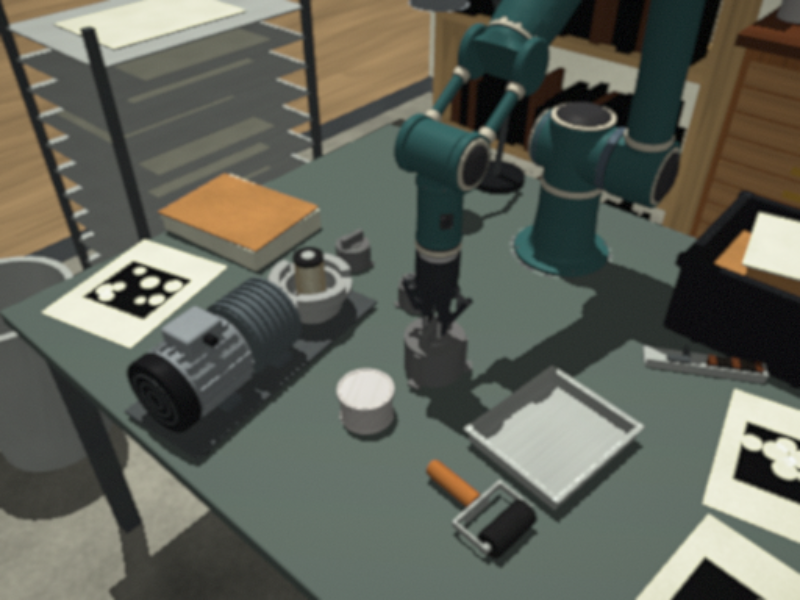

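The lid is carried over bare bench at (436,350), clear of the tin and tray, and the cartridge stands in the bowl at (310,275). Now I lower it slowly.

```bash
python3 -m inch '[{"dx":0,"dy":0,"dz":0.003,"ax":0,"ay":0,"az":0,"fingers":-1},{"dx":0,"dy":0,"dz":0.006,"ax":0,"ay":0,"az":0,"fingers":-1},{"dx":0,"dy":0,"dz":0.0075,"ax":0,"ay":0,"az":0,"fingers":-1},{"dx":0,"dy":0,"dz":0.0085,"ax":0,"ay":0,"az":0,"fingers":-1},{"dx":0,"dy":0,"dz":0.0092,"ax":0,"ay":0,"az":0,"fingers":-1},{"dx":0,"dy":0,"dz":0.0092,"ax":0,"ay":0,"az":0,"fingers":-1},{"dx":0,"dy":0,"dz":0.0092,"ax":0,"ay":0,"az":0,"fingers":-1}]'
python3 -c "
from h import *
tool()"
```

```text
time: 10.12
tool_pos: [0.5012, 0.0299, 0.0828]
tcp_rot: [3.136, 0.186, 0.005]
wrist_force: [0.4, 0.8, -1.6]
width: 0.204
t 10.12 pos [0.5012 0.0299 0.0828] xax [0.993 0.118 0.003] yaw_x 6.8 z [ 0.003  0.    -1.   ] q [0.01 0.08 2.11 0.   0.94 1.46] F [ 0.4  0.8 -1.6] w 0.204
```

```bash
python3 -m inch '[{"dx":0,"dy":0,"dz":0.0007,"ax":0,"ay":0,"az":0,"fingers":-1},{"dx":0,"dy":0,"dz":0.0014,"ax":0,"ay":0,"az":0,"fingers":-1},{"dx":0,"dy":0,"dz":0.002,"ax":0,"ay":0,"az":0,"fingers":-1},{"dx":0,"dy":0,"dz":0.002,"ax":0,"ay":0,"az":0,"fingers":-1}]'
python3 -c "
from h import *
tool();print(bot.read_state()['torque'])"
```

```text
time: 10.62
tool_pos: [0.5017, 0.0298, 0.0817]
tcp_rot: [3.136, 0.186, 0.006]
wrist_force: [-1.9, -1.9, 6.8]
width: 0.202
t 10.62 pos [0.5017 0.0298 0.0817] xax [0.993 0.118 0.004] yaw_x 6.8 z [ 0.004 -0.    -1.   ] q [ 0.01  0.08  2.11 -0.    0.94  1.46] F [-1.9 -1.9  6.8] w 0.202
[-0.02118748  0.51902273  0.04633748]
```

```bash
python3 -m inch '[{"dx":0,"dy":0,"dz":0,"ax":0,"ay":0,"az":0,"fingers":-0.2},{"dx":0,"dy":0,"dz":0,"ax":0,"ay":0,"az":0,"fingers":1},{"dx":0,"dy":0,"dz":0,"ax":0,"ay":0,"az":0,"fingers":1},{"dx":0,"dy":0,"dz":0,"ax":0,"ay":0,"az":0,"fingers":1},{"dx":0,"dy":0,"dz":0,"ax":0,"ay":0,"az":0,"fingers":1},{"dx":0,"dy":0,"dz":-0.03,"ax":0,"ay":0,"az":0,"fingers":1},{"dx":0,"dy":0,"dz":-0.08,"ax":0,"ay":0,"az":0,"fingers":1},{"dx":0,"dy":0,"dz":-0.14,"ax":0,"ay":0,"az":0,"fingers":1},{"dx":0.001,"dy":0.05,"dz":-0.14,"ax":0,"ay":0,"az":0,"fingers":1},{"dx":0.002,"dy":0.11,"dz":-0.14,"ax":0,"ay":0,"az":0,"fingers":1},{"dx":0.002,"dy":0.17,"dz":-0.14,"ax":0,"ay":0,"az":0,"fingers":1},{"dx":0.002,"dy":0.23,"dz":-0.14,"ax":0,"ay":0,"az":0,"fingers":1},{"dx":0.002,"dy":0.27,"dz":-0.14,"ax":0,"ay":0,"az":0,"fingers":1},{"dx":0.002,"dy":0.283,"dz":-0.14,"ax":0,"ay":0,"az":0,"fingers":1},{"dx":0.002,"dy":0.283,"dz":-0.14,"ax":0,"ay":0,"az":0,"fingers":1},{"dx":0.002,"dy":0.283,"dz":-0.14,"ax":0,"ay":0,"az":0,"fingers":1}]'
python3 -c "
from h import *
delta([.537,-.2507,.1])
W=cloud('top',bot.read_camera('top')[1]).reshape(-1,3)
p=W[~np.isnan(W).any(1)]
n=np.linalg.norm(p[:,:2]-[.5017,.03],axis=1)
for a,b in((.1,.115),(.07,.082)):
  B=p[(n<.075)&(p[:,2]>a)&(p[:,2]<b)];print(len(B),np.median(B[:,2]),rect(B))
C=np.c_[B[:,:2]-B[:,:2].mean(0),np.ones(len(B))];print('crown slope',np.linalg.lstsq(C,B[:,2],rcond=None)[0])
p=wrist()
n=np.linalg.norm(p[:,:2]-[.537,-.25],axis=1)
B=p[(n<.06)&(p[:,2]>.13)&(p[:,2]<.16)];print('cart',len(B),np.median(B[:,2]),rect(B))
"
```

```text
time: 12.62
tool_pos: [0.5364, -0.2496, 0.2217]
tcp_rot: [-3.135, -0.188, -0.005]
wrist_force: [0.3, 0.2, 0.1]
width: 0.999
t 12.62 pos [ 0.5364 -0.2496  0.2217] xax [0.993 0.119 0.003] yaw_x 6.8 z [ 0.003  0.001 -1.   ] q [-0.48  0.11  1.8   0.    1.23  0.97] F [0.3 0.2 0.1] w 0.999
rows d(mm) [  0.    1.2 121.7]
267 0.10919442558913417 (array([501.1,  28.9]), array([86.9, 17.8]), 6.7)
1232 0.07610781283412943 (array([502.2,  29.5]), array([106.5, 110.2]), 89.0)
crown slope [0.00191789 0.00154601 0.07622209]
cart 4434 0.14977490211594602 (array([ 538.3, -250.6]), array([58.3, 59.3]), 70.1)
```

The lid stands flat and released: crown at 76 mm, slope under 0.2°. Now I grip the cartridge.

```bash
python3 -m inch '[{"dx":0.0005,"dy":0.0012,"dz":0.03,"ax":0,"ay":0,"az":0,"fingers":1},{"dx":0.0005,"dy":0.0012,"dz":0.06,"ax":0,"ay":0,"az":0,"fingers":1},{"dx":0.0005,"dy":0.0012,"dz":0.09,"ax":0,"ay":0,"az":0,"fingers":1},{"dx":0.0005,"dy":0.0012,"dz":0.11,"ax":0,"ay":0,"az":0,"fingers":1},{"dx":0.0005,"dy":0.0012,"dz":0.1217,"ax":0,"ay":0,"az":0,"fingers":1},{"dx":0.0005,"dy":0.0012,"dz":0.1217,"ax":0,"ay":0,"az":0,"fingers":1},{"dx":0.0005,"dy":0.0012,"dz":0.1217,"ax":0,"ay":0,"az":0,"fingers":0.2},{"dx":0.0005,"dy":0.0012,"dz":0.1217,"ax":0,"ay":0,"az":0,"fingers":-1},{"dx":0.0005,"dy":0.0012,"dz":0.1217,"ax":0,"ay":0,"az":0,"fingers":-1},{"dx":0.0005,"dy":0.0012,"dz":0.1217,"ax":0,"ay":0,"az":0,"fingers":-1},{"dx":0.0005,"dy":0.0012,"dz":0.1217,"ax":0,"ay":0,"az":0,"fingers":-1},{"dx":0.0005,"dy":0.0012,"dz":0.1217,"ax":0,"ay":0,"az":0,"fingers":-1}]' 30
python3 -c "
from h import *
tool()"
```

```text
time: 14.22
tool_pos: [0.5387, -0.251, 0.1017]
tcp_rot: [3.135, 0.188, 0.009]
wrist_force: [-0.5, 1.5, 5.8]
width: 0.694
t 14.22 pos [ 0.5387 -0.251   0.1017] xax [0.993 0.12  0.006] yaw_x 6.9 z [ 0.006 -0.001 -1.   ] q [-0.48  0.22  1.91  0.    1.01  0.97] F [-0.5  1.5  5.8] w 0.694
```

```bash
python3 -m inch '[{"dx":0,"dy":0,"dz":-0.01,"ax":0,"ay":0,"az":0,"fingers":-1},{"dx":0,"dy":0,"dz":-0.03,"ax":0,"ay":0,"az":0,"fingers":-1},{"dx":0,"dy":0,"dz":-0.06,"ax":0,"ay":0,"az":0,"fingers":-1},{"dx":0,"dy":0,"dz":-0.1,"ax":0,"ay":0,"az":0,"fingers":-1},{"dx":0,"dy":0,"dz":-0.13,"ax":0,"ay":0,"az":0,"fingers":-1},{"dx":0,"dy":0,"dz":-0.14,"ax":0,"ay":0,"az":0,"fingers":-1},{"dx":0.002,"dy":-0.03,"dz":-0.14,"ax":0,"ay":0,"az":0,"fingers":-1},{"dx":0.005,"dy":-0.08,"dz":-0.14,"ax":0,"ay":0,"az":0,"fingers":-1},{"dx":0.008,"dy":-0.13,"dz":-0.14,"ax":0,"ay":0,"az":0,"fingers":-1},{"dx":0.011,"dy":-0.18,"dz":-0.14,"ax":0,"ay":0,"az":0,"fingers":-1},{"dx":0.014,"dy":-0.23,"dz":-0.14,"ax":0,"ay":0,"az":0,"fingers":-1},{"dx":0.017,"dy":-0.28,"dz":-0.14,"ax":0,"ay":0,"az":0,"fingers":-1},{"dx":0.02,"dy":-0.33,"dz":-0.14,"ax":0,"ay":0,"az":0,"fingers":-1},{"dx":0.023,"dy":-0.38,"dz":-0.14,"ax":0,"ay":0,"az":0,"fingers":-1},{"dx":0.026,"dy":-0.43,"dz":-0.14,"ax":0,"ay":0,"az":0,"fingers":-1},{"dx":0.029,"dy":-0.48,"dz":-0.14,"ax":0,"ay":0,"az":0,"fingers":-1},{"dx":0.032,"dy":-0.52,"dz":-0.14,"ax":0,"ay":0,"az":0,"fingers":-1},{"dx":0.033,"dy":-0.541,"dz":-0.14,"ax":0,"ay":0,"az":0,"fingers":-1},{"dx":0.033,"dy":-0.541,"dz":-0.14,"ax":0,"ay":0,"az":0,"fingers":-1},{"dx":0.033,"dy":-0.541,"dz":-0.14,"ax":0,"ay":0,"az":0,"fingers":-1}]'
python3 -c "
from h import *
delta([.507,.29,.067])
im,d=bot.read_camera('scene');cv2.imwrite('pics/s3.png',cv2.resize(im[150:360,230:480],(800,672))[:600])
p=cloud('scene',d).reshape(-1,3)
n=np.linalg.norm(p[:,:2]-[.507,.29],axis=1)
B=p[(n<.045)&(p[:,2]>.15)&(p[:,2]<.23)];print('cart z',np.nanpercentile(B[:,2],[1,99]),rect(B))
"
```

```text
time: 16.73
tool_pos: [0.5057, 0.289, 0.2406]
tcp_rot: [3.134, 0.188, 0.008]
wrist_force: [0.9, -0.6, -1.4]
width: 0.696
t 16.73 pos [0.5057 0.289  0.2406] xax [0.993 0.119 0.005] yaw_x 6.9 z [ 0.005 -0.002 -1.   ] q [ 0.48  0.08  1.8  -0.    1.26  1.93] F [ 0.9 -0.6 -1.4] w 0.696
rows d(mm) [  0.6  -1.3 173.6]
cart z [0.1849917  0.22932997] (array([517.7, 296.4]), array([31.7, 60.1]), 27.4)
```

View pics/s3.png

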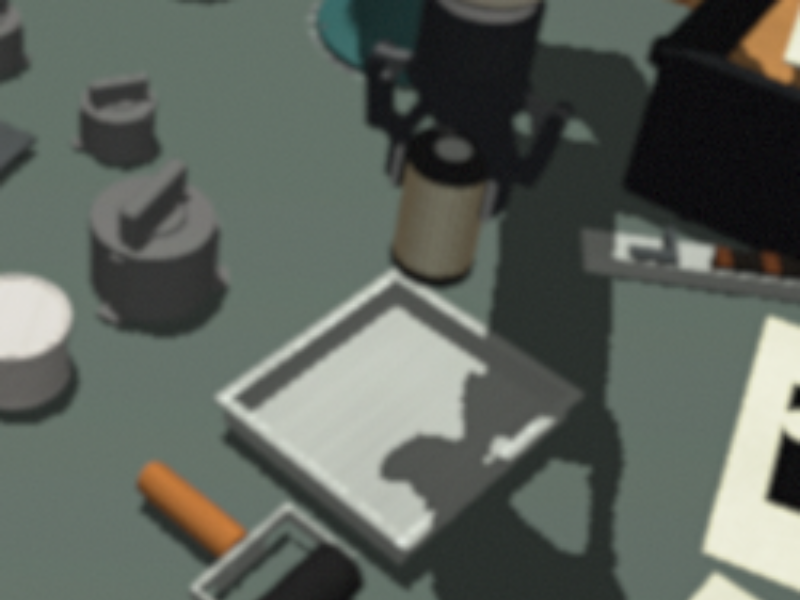

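The cartridge hangs upright in the jaws at (437,205), and its underside is about 56 mm below the TCP. The lid stands bar up at (155,240). Next I lower it into the tray.

```bash
python3 -m inch '[{"dx":0,"dy":-0.001,"dz":0.03,"ax":0,"ay":0,"az":0,"fingers":-1},{"dx":0,"dy":-0.001,"dz":0.07,"ax":0,"ay":0,"az":0,"fingers":-1},{"dx":0,"dy":-0.001,"dz":0.11,"ax":0,"ay":0,"az":0,"fingers":-1},{"dx":0,"dy":-0.001,"dz":0.14,"ax":0,"ay":0,"az":0,"fingers":-1},{"dx":0,"dy":-0.001,"dz":0.158,"ax":0,"ay":0,"az":0,"fingers":-1},{"dx":0,"dy":-0.001,"dz":0.165,"ax":0,"ay":0,"az":0,"fingers":-1},{"dx":0,"dy":-0.001,"dz":0.168,"ax":0,"ay":0,"az":0,"fingers":-1},{"dx":0,"dy":-0.001,"dz":0.17,"ax":0,"ay":0,"az":0,"fingers":-1},{"dx":0,"dy":-0.001,"dz":0.1715,"ax":0,"ay":0,"az":0,"fingers":-1},{"dx":0,"dy":-0.001,"dz":0.1725,"ax":0,"ay":0,"az":0,"fingers":-1},{"dx":0,"dy":-0.001,"dz":0.1725,"ax":0,"ay":0,"az":0,"fingers":-1},{"dx":0,"dy":-0.001,"dz":0.1725,"ax":0,"ay":0,"az":0,"fingers":-1}]'
python3 -c "
from h import *
tool()"
```

```text
time: 18.27
tool_pos: [0.5067, 0.2896, 0.0684]
tcp_rot: [3.134, 0.187, 0.009]
wrist_force: [-0.2, -1.2, -1.1]
width: 0.697
t 18.27 pos [0.5067 0.2896 0.0684] xax [0.993 0.119 0.005] yaw_x 6.8 z [ 0.006 -0.002 -1.   ] q [ 0.48  0.24  1.95 -0.01  0.94  1.93] F [-0.2 -1.2 -1.1] w 0.697
```

Not in contact yet, so I go down in half-millimetre steps.

```bash
python3 -m inch '[{"dx":0,"dy":0,"dz":0.0005,"ax":0,"ay":0,"az":0,"fingers":-1},{"dx":0,"dy":0,"dz":0.001,"ax":0,"ay":0,"az":0,"fingers":-1},{"dx":0,"dy":0,"dz":0.0015,"ax":0,"ay":0,"az":0,"fingers":-1},{"dx":0,"dy":0,"dz":0.002,"ax":0,"ay":0,"az":0,"fingers":-1},{"dx":0,"dy":0,"dz":0.002,"ax":0,"ay":0,"az":0,"fingers":-1}]'
python3 -c "
from h import *
tool()"
```

```text
time: 18.9
tool_pos: [0.5069, 0.2897, 0.0677]
tcp_rot: [3.134, 0.187, 0.009]
wrist_force: [-2.4, -2.3, 7.0]
width: 0.698
t 18.9 pos [0.5069 0.2897 0.0677] xax [0.993 0.119 0.006] yaw_x 6.8 z [ 0.006 -0.002 -1.   ] q [ 0.48  0.24  1.95 -0.01  0.94  1.93] F [-2.4 -2.3  7. ] w 0.698
```

```bash
python3 -m inch '[{"dx":0,"dy":0,"dz":0,"ax":0,"ay":0,"az":0,"fingers":0.5},{"dx":0,"dy":0,"dz":0,"ax":0,"ay":0,"az":0,"fingers":0.7},{"dx":0,"dy":0,"dz":0,"ax":0,"ay":0,"az":0,"fingers":1},{"dx":0,"dy":0,"dz":0,"ax":0,"ay":0,"az":0,"fingers":1},{"dx":0,"dy":0,"dz":0,"ax":0,"ay":0,"az":0,"fingers":1},{"dx":0,"dy":0,"dz":-0.01,"ax":0,"ay":0,"az":0,"fingers":1},{"dx":0,"dy":0,"dz":-0.03,"ax":0,"ay":0,"az":0,"fingers":1},{"dx":0,"dy":0,"dz":-0.06,"ax":0,"ay":0,"az":0,"fingers":1},{"dx":0,"dy":0,"dz":-0.1,"ax":0,"ay":0,"az":0,"fingers":1},{"dx":0,"dy":0,"dz":-0.16,"ax":0,"ay":0,"az":0,"fingers":1},{"dx":0,"dy":0,"dz":-0.22,"ax":0,"ay":0,"az":0,"fingers":1},{"dx":0,"dy":0.06,"dz":-0.22,"ax":0,"ay":0,"az":0,"fingers":1},{"dx":0,"dy":0.12,"dz":-0.22,"ax":0,"ay":0,"az":0,"fingers":1},{"dx":0,"dy":0.14,"dz":-0.22,"ax":0,"ay":0,"az":0,"fingers":1},{"dx":0,"dy":0.14,"dz":-0.22,"ax":0,"ay":0,"az":0,"fingers":1}]'
python3 -c "
from h import *
tool()
im,d=bot.read_camera('top');cv2.imwrite('pics/t4.png',cv2.resize(im,(800,600)))
ims,dd=bot.read_camera('scene');cv2.imwrite('pics/s4.png',cv2.resize(ims,(800,600)))
for nm,W in(('top',cloud('top',d)),('scene',cloud('scene',dd))):
  p=W.reshape(-1,3);p=p[~np.isnan(p).any(1)]
  for nme,c,r,a,b in(('cart top',(.507,.29),.05,.1,.13),('lid bar',(.502,.03),.07,.1,.115),('lid crown',(.502,.03),.07,.07,.082)):
    B=p[(np.linalg.norm(p[:,:2]-c,axis=1)<r)&(p[:,2]>a)&(p[:,2]<b)];print(nm,nme,len(B),np.median(B[:,2]) if len(B) else 0,rect(B) if len(B) else 0)
  for t in('ink_tin','brayer','tray'):
    m=bot.masks_of(nm,t)
    if m: q=W[m[0]['region']];q=q[~np.isnan(q).any(1)];print(nm,t,rect(q),q.mean(0).round(3))
"
```

```text
time: 20.78
tool_pos: [0.5226, 0.1502, 0.2894]
tcp_rot: [3.135, 0.183, 0.012]
wrist_force: [-0.3, 0.4, -0.6]
width: 1.0
t 20.77 pos [0.5226 0.1502 0.2894] xax [0.993 0.116 0.008] yaw_x 6.7 z [ 0.008 -0.001 -1.   ] q [ 0.24 -0.02  1.82 -0.    1.34  1.69] F [-0.3  0.4 -0.6] w 1.0
top cart top 503 0.11558401334910237 (array([505.5, 287.9]), array([58.5, 57.9]), 4.5)
top lid bar 267 0.10916774560949234 (array([500.6,  28.8]), array([86.5, 17.8]), 6.9)
top lid crown 1242 0.07615787979846772 (array([502.6,  28.3]), array([108.4, 110.6]), 89.8)
top ink_tin (array([659.7,  10.9]), array([95.3, 90.9]), 2.3) [0.655 0.01  0.055]
top tray (array([459.4, 247.9]), array([360.1, 200.2]), 62.3) [0.497 0.309 0.026]
scene cart top 427 0.11515122636918927 (array([506.1, 290. ]), array([60.8, 57.9]), 34.1)
scene lid bar 173 0.10836262724125668 (array([502.4,  31.2]), array([86.5, 18.5]), 7.2)
scene lid crown 632 0.07559565771689775 (array([504.9,  33.1]), array([108.6, 109.6]), 25.2)
scene ink_tin (array([661.7,  13.3]), array([95.1, 93.3]), 61.6) [0.671 0.022 0.047]
scene brayer (array([695.4, 267.1]), array([175.5, 111.7]), 84.9) [0.707 0.294 0.031]
scene tray (array([489. , 278.1]), array([216.2, 259.6]), 82.7) [0.513 0.288 0.019]
```

View pics/s4.png

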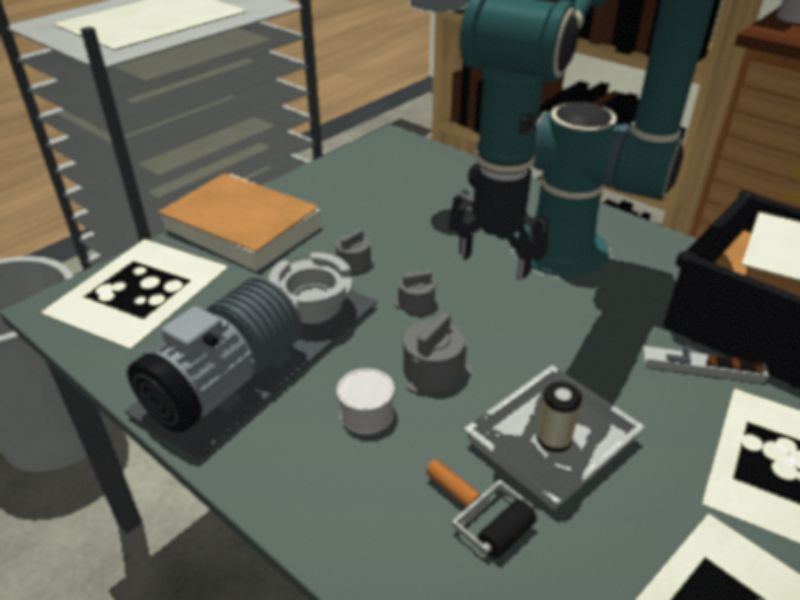

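The cartridge stands upright in the tray at (558,415), the lid sits bar up on the bench at (435,355), and the bowl at (315,285) is empty. The tin and brayer have not moved, and the arm is clear. I'm handing the job in.

```bash
python3 -c "
from workcell import bot
print(bot.finish_job())"
```

```text
the job is handed in; nothing more can be done
None
```

The filter change is done and handed in at about 21 s of the 64 s allowed.

**What I did:** I turned the large lid on the pump about 65° anticlockwise until its lug stood in the middle of its slot. It lifted with only its own weight on the wrist, about 2.5 N. I set it down at about (0.502, 0.029) on bare bench. Then I lifted the cartridge out and stood it in the tray at about (0.506, 0.289). Both were let go only after light contact of about 7 N.

**Last checks:**
- **Lid:** bar upwards and flat, with the crown at 76 mm and the bar top at 109 mm; the slope measured just after release was under 0.2°.
- **Cartridge:** upright, with its top at 115 mm where 116 mm was expected.
- **Ink tin and brayer:** unmoved to within 1–4 mm of the first measurements, which is about the measuring noise.
- **Robot:** gripper open and clear of everything.

**What failed or disagreed:**
- My first move was refused because its rows lacked some keys. Nothing moved, and that picture was wasted.
- In the last top view the network missed the brayer and gave a poor tray outline; the scene camera confirmed both.

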